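# Lock the stacked trays with the hairpin clip

## Robot

A 6-joint arm with a two-finger parallel gripper is mounted at the origin on the work surface. World frame = base frame: x ahead of the robot, y to its left, z up, the work surface at z = 0. Lengths are in m, angles in rad, forces in N, time in s.
With the tool pointing down it reaches from about 0.425 to 0.95 m from the base axis. Payload 3.5 kg.
Tool frame: the origin (TCP) lies on the centre line of the jaws, within the pads' length; the fingertips stand 14 mm ahead of it and the grasp point (between the pads) lies 5 mm behind it (ctrl.finger_overhang is the distance from the TCP to the fingertips, in m); z points along the fingers, y is the line along which they close (so a half turn about z gives the same grasp; the last joint's range is limited). The gripper opens to 85 mm and grips with 20 to 120 N. Pads are 22 mm wide; open, the fingers measure 114 mm over their backs; the gripper's body (76 mm by 85 mm) begins 54 mm behind the grasp point. The pads swing forward as they close: fully open they stand 13 mm farther back than shut.
Start: joints at [-1.351, 0.286, 1.577, -0, 1.279, -0.15], TCP at [0.244, -0.629, 0.213] pointing down, gripper open.
Joint ranges: [-2.77, 2.77], [-0.9, 2.22], [0.21, 2.48], [-1.53, 4.67], [0.24, 2.81], [-2.84, 2.84]. Speed limits (rad/s): [2.79, 2.79, 3.14, 3.14, 3.14, 3.14].

## Interface

Orientations are given as a unit quaternion [x, y, z, w].
In Python, from plant import ctrl gives the robot as it stands.
- The arm moves only by the tool send_rows, never from a script. Its argument "moves" is text: rows parted by semicolons, each of 7 numbers parted by spaces: the turn, a rotation vector about the tool's x, y, z in units of 360 degrees (1.0 is 360 degrees), then the shift along the tool's x, y, z in units of 20 cm (1.0 is 20 cm), then the gripper's target within -1 to 1 (fully open at 1, half-way at 0, shut at -1). A call has 1 to 12 rows; each row is the pose to reach, as a shift and turn from the pose commanded when the call began, along the tool's axes at that moment, turning the shorter way round; what a row does not reach only later rows make up. A row lasts 1/8 s, in which the tool goes at most 62.5 mm and 10.7 degrees, less where a joint would pass 70% of its speed; a pose out of reach is approached as far as the arm can. A call with a number of a shift or a turn outside -1 to 1 is refused whole. A call with a gripper value outside its range is refused whole. The fingers move at their own pace and stop on an object; "newtons" is the grip in N (left out, the last holds). Time passes only in rows, so rows that repeat a pose let the fingers close. It gives the time, the measured TCP pose, the force, the opening and the grip force at its end, in the units of the state.
- ctrl.get_state(): the state, without advancing time (a new reading comes with each control period).
- ctrl.read_camera(name): name is "scene" or "top" or "wrist"; returns a dict with "image" (420x560x3 uint8, red, green, blue), "fovy" (degrees; the focal length in pixels is half the picture's height over the tangent of half this angle, whatever the lens; pixels are square), "cx", "cy" (the principal point, pixels), "distortion" ([k1, k2, p1, p2, k3] as OpenCV has them; the pictures are not rectified), "extrinsics" (4x4, takes a point from camera to world coordinates). Camera axes: x right, y up, looking along -z (the intrinsics and any distortion apply to the point x, -y, -z); pixel columns grow to the right and rows downward; lengths in m; the calibration is good to about 2 mm. A picture is of the moment at which its call begins. There is no depth.
- ctrl.sign_off(): hands the job in; it is judged then, once.
The state is a dict: "time": time; "qpos": joint angles; "dq": joint speeds; "joint_efforts": joint torques, N m; "eef_pos": TCP position; "tcp_rot": TCP orientation; "contact_force": force on the tool from outside, world axes, zero at the start; "wrist_torque": the same for the moment, N m; "opening": opening from 0.0 (shut) to 1.0 (fully open); "finger_force": force on a finger pad.
Only numpy, scipy, OpenCV 4.12 (cv2) and the standard library are available. Lean on these libraries where they do the work, as an engineer would, in place of code of your own. Each camera call takes 0.05 s, during which the arm holds its last target. There are 200 camera calls.

## Task

Lock the two stacked trays together for carrying: take the hairpin clip out of the slotted wooden block and, from above, slide its straight leg through the slanting hole across the locking pin until the sprung leg has snapped fully home and hugs the pin, then let go of it. Press firmly but do not force it (keep well under 60 N), leave the other two tools in the block, and leave the glasses standing where they are.

Things in the scene. Friction and masses are not known exactly. Their poses are not given: they have to be found in the camera images.
- clip: hairpin clip of 7 mm steel wire with a black grip, 123 mm long, 80 g. Origin at the middle of the grip, a flat-faced block 36 (x) by 14 (y) by 36 mm (z). Straight leg along -z on x = y = 0, tip at z = -105 mm; sprung leg on the +x side, in the plane y = 0. It starts in one of the block's three pockets, grip up, its x along the block's x, leaning up to 6 degrees
- clip_tip (a point): round end of the clip's straight leg, 105 mm from the middle of the grip; axes as clip. The sprung leg, in the clip's frame: it bows round the point (0, 0, -55 mm), inner radius 12 mm, between two necks (z = -43 and -67 mm, wire axis at x = 10 mm), and ends in a flare at x = 20.5, z = -82 mm
- clip_spring (a joint): angle (rad) of the sprung leg away from the straight leg: 0 when relaxed, before use and again once snapped home on the pin; 0.05 to 0.1 while the neck passes the pin. Pushing in takes roughly 5 to 16 N until the snap; past home the upper neck resists likewise, so stop when it has snapped
- pin_mid (a point): point on the axis of the locking pin where its cross hole should be; the pin is not pushed in exactly, so the true hole lies up to 6 mm either way along y: find it by touch or sight. y: the pin's axis, free end about 26 mm off along -y. z: the hole's direction, out of its upper mouth, leaning 22 to 38 degrees from vertical to the trays' -x (robot's side). Clip home: grip's middle at z = 55 mm, x = 0
- collar (a joint): turn of the locking pin and its collar about the pin's axis, rad; at 0 the hole leans 30 degrees from vertical, +0.1 is 0.1 rad less lean. Stiff: over 1.5 N m to turn, stops at +-0.14. The pin: level steel bar 24 mm thick; hole 9.2 mm wide, right through; the clip fits either way round, its plane square to the pin. The pin needs over 60 N to slide lengthwise
- trays: two stacked trays, aluminium below, white plastic above, fixed on the counter, 262 (x) by 320 mm (y), rims 40 and 70 mm high; origin under the middle. At the -y end two steel latch tabs (rounded top, 22 mm radius, highest 142 mm) carry the locking pin, which sticks out along -y, 120 mm up, from a collar 34 mm across; hole about 212 mm from the origin, 31 mm from the collar
- block: fixed wooden block 60 (x) by 160 (y) by 65 mm high, three upright pockets 48 mm apart along y, each 30 (x) by 10.5 mm, 45 mm deep, middles at x = 9 mm; origin under the middle. The clip is in any one of them, a steel opener and a wooden spreader in the others
- opener: flat steel bottle opener, 113 mm long, 6 mm thick with a round 36 mm head, standing in a pocket; origin at the lower end, its faces look along y
- spreader: flat wooden spreader, 115 mm long, 8 mm thick, 30 mm wide, standing in a pocket; origin at the lower end
- glass1: stemmed tulip glass, 128 mm tall, 68 mm across its widest, foot 60 mm across, 160 g; origin at the middle of the underside, z up. On the counter, nearest the robot
- glass2: stemmed tulip glass, 128 mm tall, 68 mm across its widest, foot 60 mm across, 160 g; origin at the middle of the underside, z up. On the counter, between and beyond the block and the trays
- glass3: stemmed tulip glass, 128 mm tall, 68 mm across its widest, foot 60 mm across, 160 g; origin at the middle of the underside, z up. On the counter, beyond the block
- glass4: stemmed tulip glass, 128 mm tall, 68 mm across its widest, foot 60 mm across, 160 g; origin at the middle of the underside, z up. In the upper tray
Mind the look-alikes: they are no part of the job. What is shaped like the block but orange is not meant.

How it is judged:
On the way, in this order (a step that is already met when the one before it is completed fails the run):
1. the clip is drawn clear of the block (z of clip_tip in the frame of block above 0.07 m), for 0.1 s.
2. the tip of the straight leg has come out of the far mouth of the pin's hole (z of clip_tip in the frame of pin_mid between -0.045 and -0.014 m and x of clip_tip in the frame of pin_mid between -0.006 and 0.006 m and y of clip_tip in the frame of pin_mid between -0.01 and 0.01 m), for 0.05 s.
At the end, for the whole second after the job is handed in: Clip home on the pin: middle of its grip 49 to 61 mm from the pin's axis on the upper side and within 9 mm of it across (14 mm along the pin), leg within 10 degrees of the hole's direction, plane square to the pin within 20, sprung leg closed (under 0.04 rad), at rest and released (z of clip in the frame of pin_mid between 0.049 and 0.061 m and x of clip in the frame of pin_mid between -0.009 and 0.009 m and y of clip in the frame of pin_mid between -0.014 and 0.014 m and angle between the z axis of clip and the z axis of pin_mid, either way round below 0.17 rad and angle between the x axis of clip and the x axis of pin_mid, either way round below 0.35 rad and value of joint clip_spring below 0.04 rad and linear speed of clip below 0.02 m/s); the robot touches nothing.
It fails at once if the clip is forced against the trays or their pin with more than 60 N (contact force between clip and trays above 60 N).
It fails at once if a glass is tipped or pushed more than 40 mm (angle between any of glass1, glass2, glass3, glass4's own z axis and vertical above 0.35 rad or distance of any of glass1, glass2, glass3, glass4 from where it was at the start of the episode above 0.04 m).
It fails at once if the opener or the spreader leaves its pocket (distance of any of opener, spreader from where it was at the start of the episode above 0.03 m).
It also fails if it takes over 64 s, if anything falls off the work surface, if the arm or the gripper's body presses on something with over 40 N, if the wrist force passes 120 N, or if a joint passes its speed limit or range.

## Working session

There is one attempt and no reset: what is moved stays moved. The work goes in short steps, Python scripts to look and compute and a tool call to move; the robot and the scene stay as the last step left them, time stands still between calls to the robot, and variables do not carry over. Pictures are saved under pics/ and viewed, at most 10 in all, crops included, and the job is handed in when it is done.

Besides the shell and the picture viewer there is one more tool, called after "Emit:" as a command line: name --argument value ..., lists and objects as JSON in quotes. send_rows: Moves the arm, as the interface text tells. Its arguments: {"type":"object","properties":{"moves":{"type":"string"},"newtons":{"type":"number"}},"required":["moves"]}

```bash
mkdir -p pics
cat > h.py <<'E'
import numpy as np, cv2, pickle
from plant import ctrl
from scipy.spatial.transform import Rotation as R
def cam(n,save=None):
    c=ctrl.read_camera(n)
    if save: cv2.imwrite('pics/'+save,c['image'][:,:,::-1]); pickle.dump(c,open('pics/'+save+'.pkl','wb'))
    return c
def K(c):
    f=210/np.tan(np.radians(c['fovy'])/2); return np.array([[f,0,c['cx']],[0,f,c['cy']],[0,0,1]])
def ray(c,px):
    u=cv2.undistortPoints(np.array([[px]],float),K(c),np.array(c['distortion'],float))[0,0]
    E=np.array(c['extrinsics']); return E[:3,3],E[:3,:3]@np.array([u[0],-u[1],-1])
def onz(c,px,z):
    o,d=ray(c,px); return o+d*(z-o[2])/d[2]
def tri(c1,p1,c2,p2):
    A=[];b=[]
    M=0;v=0;rs=[ray(c1,p1),ray(c2,p2)]
    for o,d in rs:
        d=d/np.linalg.norm(d);P=np.eye(3)-np.outer(d,d);M=M+P;v=v+P@o
    x=np.linalg.solve(M,v)
    return x,[np.linalg.norm(np.cross(x-o,d/np.linalg.norm(d))) for o,d in rs]
def proj(c,X):
    E=np.array(c['extrinsics']);p=E[:3,:3].T@(np.array(X)-E[:3,3]);p=np.array([p[0],-p[1],-p[2]])
    return cv2.projectPoints(p[None],np.zeros(3),np.zeros(3),K(c),np.array(c['distortion'],float))[0].ravel()
def rows(pos,quat=None):
    "shift/turn from the present pose in move units"
    s=ctrl.get_state();r=R.from_quat(s['tcp_rot'])
    t=r.inv().apply(np.array(pos)-s['eef_pos'])/0.2
    w=np.zeros(3) if quat is None else (r.inv()*R.from_quat(quat)).as_rotvec()/(2*np.pi)
    return np.round(np.r_[w,t],4)
E
python3 - <<'E'
from h import *
a=cam('scene','s0.png')['image'];b=cam('top','t0.png')['image'];c=cam('wrist','w0.png')['image']
s=ctrl.get_state();print(s)
E
```

```text
{'time': 0.15, 'qpos': array([-1.35098934e+00,  2.87007631e-01,  1.57787214e+00,  5.15270230e-06,
        1.27861600e+00, -1.50012296e-01]), 'dq': array([-2.55275812e-04, -2.83120793e-03, -4.50254004e-03, -1.35104396e-03,
       -7.36193023e-05, -6.25049063e-04]), 'joint_efforts': array([ 9.21972896e-04, -4.06606078e+01, -2.93140483e+01, -1.60181403e-04,
        3.97240874e-03, -6.58420433e-06]), 'eef_pos': array([ 0.24387365, -0.62880126,  0.21161764]), 'tcp_rot': array([ 9.82952560e-01,  1.83856901e-01, -3.07353190e-05, -9.51069340e-04]), 'contact_force': array([-0.81737964,  0.14750789, -0.11082846]), 'wrist_torque': array([-0.0696281 , -0.02509567, -0.05119832]), 'finger_force': 0.0, 'opening': 1.0021385060617307}
```

View pics/s0.png

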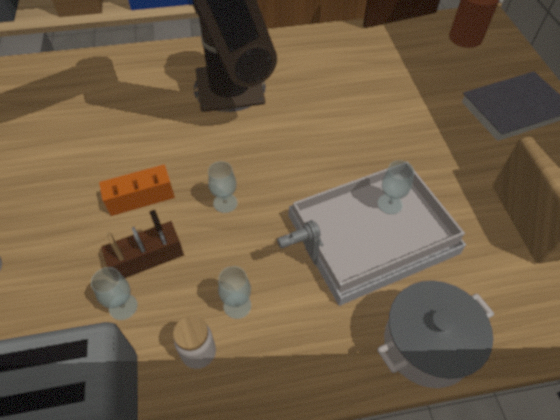

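View pics/t0.png

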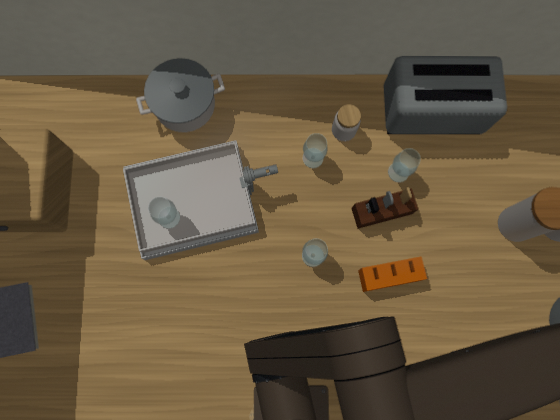

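The candidates for the block are the brown one (scene 143,250; top 385,208) and the orange one (scene 137,190; top 393,273). Brown fits, because orange is excluded. In the brown block, the black-gripped tool (scene 156,220; top 372,205) is the clip, grey is the opener and wood is the spreader. I'll confirm this in one enlarged mosaic.

Run:
```python
import cv2,numpy as np
s=cv2.imread('pics/s0.png');t=cv2.imread('pics/t0.png')
f=lambda i,x,y,w=100,h=75:cv2.resize(i[y:y+h,x:x+w],(400,300),interpolation=cv2.INTER_CUBIC)
cv2.imwrite('pics/m1.png',np.vstack([np.hstack([f(s,95,205),f(s,260,195)]),np.hstack([f(t,335,170),f(t,210,140)])]))
```

```text
(no output)
```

View pics/m1.png

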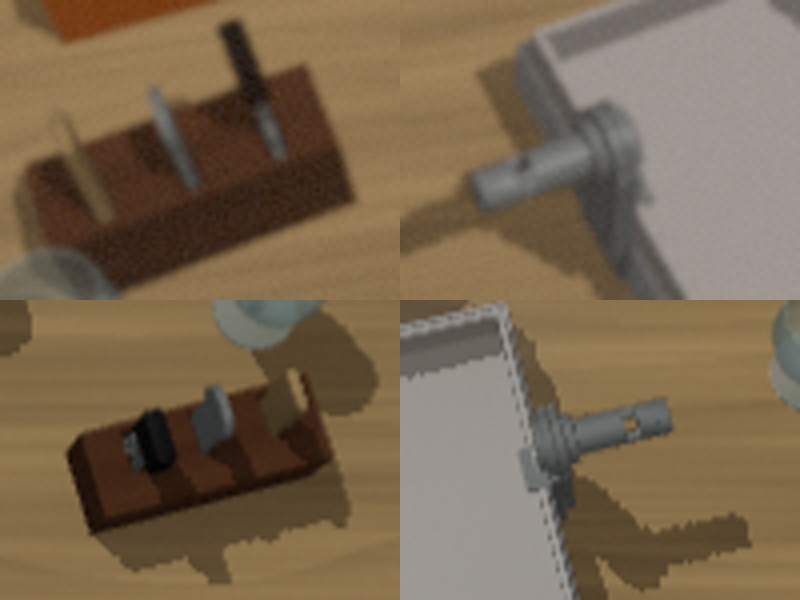

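The crops show the clip: black grip and steel legs, top px (373,203), scene px (156,220). The opener and spreader sit in the other two pockets. The pin's hole is visible at scene (291,236) and top (268,171).

Run:
```python
from h import *
s=pickle.load(open('pics/s0.png.pkl','rb'));t=pickle.load(open('pics/t0.png.pkl','rb'))
np.set_printoptions(precision=4,suppress=True)
print(s['extrinsics'][:3,3],t['extrinsics'][:3,3],t['extrinsics'][:3,:3], s['fovy'],t['fovy'])
S=lambda x,y:(95+x/4,205+y/4); S2=lambda x,y:(260+(x-400)/4,195+y/4)
T=lambda x,y:(335+x/4,170+(y-300)/4);T2=lambda x,y:(210+(x-400)/4,140+(y-300)/4)
print('hole',tri(s,S2(525,163),t,T2(632,425)))
print('pinend',tri(s,S2(480,190),t,T2(668,415)))
print('collarend',tri(s,S2(580,148),t,T2(578,437)), onz(t,T2(578,437),.12))
print('hole12',onz(t,T2(632,425),.125),'end',onz(t,T2(668,415),.12))
print('grip',tri(s,S(243,60),t,T(155,440)))
print('blocktop',[onz(t,T(*p),.065)[:2] for p in [(82,437),(302,375),(325,458),(98,518)]])
# tray rim corners mask-free: rough from top at z=.07
print('rim',[onz(t,p,.07)[:2] for p in [(240,147),(256,234),(125,180),(142,251)]])
# brown/black masks
g=cv2.cvtColor(t['image'],cv2.COLOR_RGB2GRAY)
m=((t['image'].max(2)<38)).astype(np.uint8)[190:220,360:385];ys,xs=np.nonzero(m);print('black',xs.mean()+360,ys.mean()+190,len(xs),cv2.minAreaRect(np.c_[xs,ys].astype(np.float32)))
```

```text
[ 1.1457 -0.0554  0.9456] [0.2545 0.05   1.432 ] [[-0.0041  0.9768 -0.2139]
 [-1.     -0.0027  0.0068]
 [ 0.0061  0.2139  0.9768]] 48.20328188614406 43.552268349167534
hole (array([0.6377, 0.06  , 0.1252]), [np.float64(0.0027204019982779437), np.float64(0.002720401998277902)])
pinend (array([0.646 , 0.0357, 0.1191]), [np.float64(0.0018182681542203575), np.float64(0.0018182681542203416)])
collarend (array([0.6309, 0.0929, 0.1201]), [np.float64(0.0006130738627124028), np.float64(0.0006130738627124286)]) [0.6308 0.0923 0.12  ]
hole12 [0.6373 0.0573 0.125 ] end [0.6455 0.0339 0.12  ]
grip (array([ 0.5472, -0.2119,  0.1247]), [np.float64(0.0007008941211714682), np.float64(0.0007008941211716027)])
blocktop [array([ 0.5628, -0.1759]), array([ 0.6052, -0.3259]), array([ 0.548 , -0.3379]), array([ 0.5078, -0.1844])]
rim [array([0.7223, 0.1337]), array([0.4824, 0.0893]), array([0.6301, 0.4415]), array([0.4383, 0.3863])]
black 373.62790697674416 206.04651162790697 129 ((14.585884094238281, 20.01647186279297), (23.865507125854492, 10.380525588989258), 67.16634368896484)
```

View pics/w0.png

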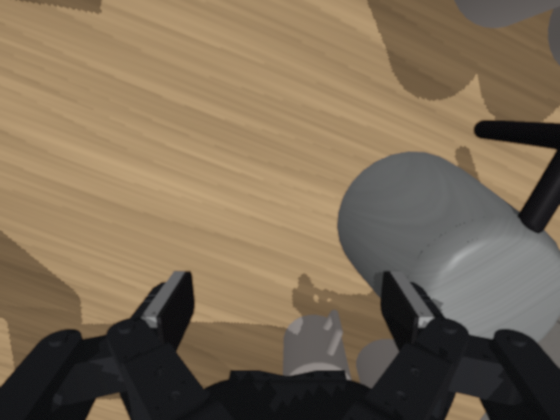

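The wrist view shows the gripper's fingers and clutter that doesn't matter. Next I go above the clip for a close look.

Run:
```python
from h import *
w=pickle.load(open('pics/w0.png.pkl','rb'));s=ctrl.get_state()
r=R.from_quat(s['tcp_rot']);E=np.array(w['extrinsics'])
print('cam in tool',r.inv().apply(E[:3,3]-s['eef_pos']),(r.inv().as_matrix()@E[:3,:3]).round(3),w['fovy'])
print(rows([.547,-.212,.27],[np.cos(.136),np.sin(.136),0,0]))
```

```text
cam in tool [ 0.07744585 -0.00069699 -0.16094826] [[-0.     0.954  0.299]
 [ 1.    -0.     0.001]
 [ 0.001  0.299 -0.954]] 66.0190157855314
[-3.0000e-04 -0.0000e+00  1.5600e-02  2.1665e+00 -1.3958e+00 -2.8870e-01]
```

Emit:
send_rows --moves "0 0 0 0.3 -0.2 -0.28 -0.2;0 0 0 0.6 -0.4 -0.28 -0.2;0 0 0 0.8 -0.52 -0.28 -0.2;0 0 0.015 1 -0.65 -0.28 -0.2;0 0 0.015 1 -0.65 -0.28 -0.2"

```text
time: 0.78
eef_pos: [0.3855, -0.4326, 0.2689]
tcp_rot: [0.99, 0.14, 0.0, -0.0]
contact_force: [-0.2, -0.4, -0.5]
opening: 0.394
finger_force: 0.0
```

Run:
```python
from h import *
print(ctrl.get_state()['eef_pos'],rows([.547,-.212,.27],[np.cos(.136),np.sin(.136),0,0]))
```

```text
[ 0.38554422 -0.43263265  0.26889075] [-0.0000e+00 -1.0000e-04  1.4000e-03  1.0813e+00 -8.3640e-01 -4.7000e-03]
```

Emit:
send_rows --moves "0 0 0 0.35 -0.25 0 -0.2;0 0 0 0.65 -0.5 0 -0.2;0 0 0 0.85 -0.7 0 -0.2;0 0 0 1 -0.83 0 -0.2;0 0 0 1 -0.83 0 -0.2;0 0 0 1 -0.83 0 -0.2"

```text
time: 1.52
eef_pos: [0.5306, -0.2222, 0.2683]
tcp_rot: [0.99, 0.138, -0.0, 0.0]
contact_force: [-0.6, -0.4, -0.2]
opening: 0.398
finger_force: 0.0
```

Run:
```python
from h import *
c=cam('wrist','w1.png');print(ctrl.get_state()['eef_pos'],proj(c,[.547,-.212,.143]))
i=cv2.imread('pics/w1.png');cv2.imwrite('pics/w1b.png',cv2.resize(i,(784,588)))
```

```text
[ 0.53028074 -0.22290458  0.26835163] [282.25000198 180.41454248]
```

View pics/w1b.png

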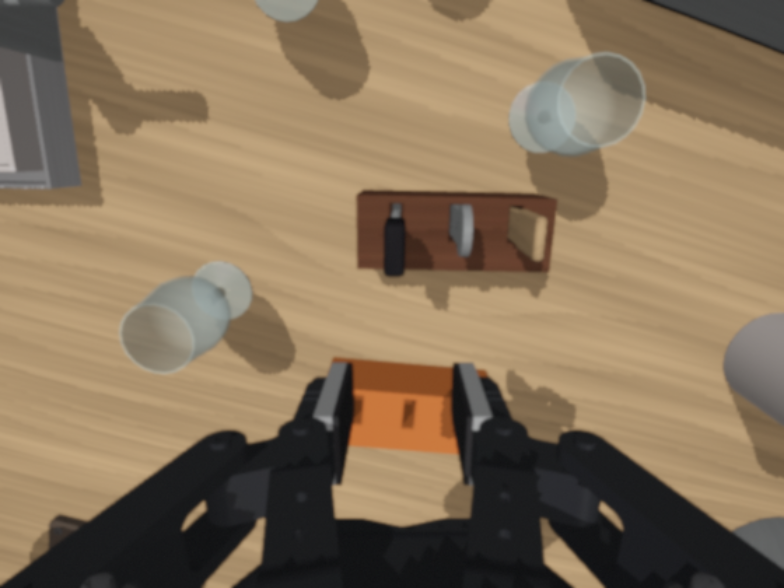

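The wrist view shows the brown block at (455,230) in the 1.4x picture, with the clip grip centred at (395,248). My prediction was (395,252), so the estimate holds to about 2 mm. I'll check the block's yaw before descending.

Run:
```python
from h import *
c=pickle.load(open('pics/w1.png.pkl','rb'))
P=[onz(c,np.array(p)/1.4,.065)[:2].round(4) for p in [(358,196),(556,203),(550,271),(358,268)]];print(P)
for a,b in[(0,1),(3,2)]: d=P[a]-P[b];print(np.arctan2(-d[0],d[1]),np.linalg.norm(d))
i=c['image'];m=(i.max(2)<45)[145:205,265:300];ys,xs=np.nonzero(m);print(xs.min()+265,xs.max()+265,ys.min()+145,ys.max()+145,len(xs),[ (y+145,np.nonzero(m[y])[0].mean()+265,m[y].sum()) for y in range(60) if m[y].sum()>3][::5])
print([onz(c,p,.143) for p in [(281.7,196),(281.7,157),(281.7,177)]])
print(rows([.5475,-.212,.18]),rows([.5475,-.212,.12]))
```

```text
[array([ 0.567 , -0.1748]), array([ 0.605 , -0.3276]), array([ 0.5515, -0.3433]), array([ 0.5103, -0.1891])]
0.24374637786029102 0.15745424732283342
0.2610866922987097 0.15960914760752282
275 289 156 195 552 [(156, np.float64(282.0), np.int64(11)), (161, np.float64(281.5), np.int64(14)), (166, np.float64(282.0), np.int64(15)), (171, np.float64(282.0), np.int64(15)), (176, np.float64(281.5), np.int64(14)), (181, np.float64(281.5), np.int64(14)), (186, np.float64(281.5), np.int64(14)), (191, np.float64(281.0), np.int64(13))]
[array([ 0.53292361, -0.21540236,  0.143     ]), array([ 0.56708935, -0.2058949 ,  0.143     ]), array([ 0.54986674, -0.21068832,  0.143     ])]
[ 0.      0.      0.      0.0981 -0.0292  0.4417] [ 0.      0.      0.      0.0984 -0.0292  0.7417]
```

Emit:
send_rows --moves "0 0 0.003 0.106 -0.033 0 -0.2;0 0 0.003 0.106 -0.033 0.22 -0.2;0 0 0.003 0.106 -0.033 0.44 -0.2;0 0 0.003 0.106 -0.033 0.6 -0.2;0 0 0.003 0.106 -0.033 0.74 -0.2;0 0 0.003 0.106 -0.033 0.74 -0.2;0 0 0.003 0.106 -0.033 0.74 -1;0 0 0.003 0.106 -0.033 0.74 -1;0 0 0.003 0.106 -0.033 0.74 -1;0 0 0.003 0.106 -0.033 0.74 -1" --newtons 90

```text
time: 2.82
eef_pos: [0.5503, -0.2101, 0.1224]
tcp_rot: [0.992, 0.128, 0.001, 0.001]
contact_force: [0.3, 0.2, 4.0]
opening: 0.091
finger_force: 88.9
```

Emit:
send_rows --moves "0 0 0 0 0 -0.1 -1;0 0 0 0 0 -0.25 -1;0 0 0 0 0 -0.4 -1;0 0 0 0 0 -0.55 -1;0 0 0 0 0 -0.65 -1;0 0 0 0 0 -0.65 -1;0 0 0 0 0 -0.65 -1"

```text
time: 3.7
eef_pos: [0.5487, -0.2092, 0.2493]
tcp_rot: [0.992, 0.128, -0.001, -0.001]
contact_force: [0.2, 0.8, -1.0]
opening: 0.093
finger_force: 88.6
```

Run:
```python
from h import *
s=cam('scene','s1.png');t=cam('top','t1.png');w=cam('wrist','w2.png');st=ctrl.get_state();r=R.from_quat(st['tcp_rot'])
g=np.array(st['eef_pos'])-[0,0,-.005];tip=g-[0,0,.105];print(st['eef_pos'],st['opening'])
out=[]
for c,W in((s,110),(t,80),(w,150)):
    a=proj(c,g);b=proj(c,tip);m=((a+b)/2).astype(int);x=max(0,m[0]-W//2);y=max(0,m[1]-W//2);x=min(x,560-W);y=min(y,420-W);print(a,b,(x,y),W)
    out.append(cv2.resize(c['image'][y:y+W,x:x+W,::-1],(400,400),interpolation=cv2.INTER_CUBIC)[:, :])
im=np.hstack(out);cv2.imwrite('pics/m2.png',cv2.resize(im,(798,266)) if 0 else np.vstack([np.hstack(out[:2]),np.hstack([out[2],out[2]*0])])[:600 if 0 else 800])
i=np.vstack([np.hstack([cv2.resize(o,(400,300)) if 0 else o for o in out[:2]])]);i=np.vstack([i,np.zeros((200,800,3),np.uint8)]);i[400:600,0:200]=cv2.resize(out[2],(200,200));i[400:600,200:467]=cv2.resize(w['image'][:,:,::-1],(267,200));cv2.imwrite('pics/m2.png',i)
```

```text
[ 0.54866595 -0.20915967  0.24885055] 0.09355739165335214
[142.0859627  181.80806328] [154.26090168 213.79716869] (np.int64(93), np.int64(142)) 110
[382.83999982 192.19932898] [374.172199   202.35694769] (np.int64(338), np.int64(157)) 80
[288.94417964 264.22005355] [288.65205679 207.9173901 ] (np.int64(213), np.int64(161)) 150
```

View pics/m2.png

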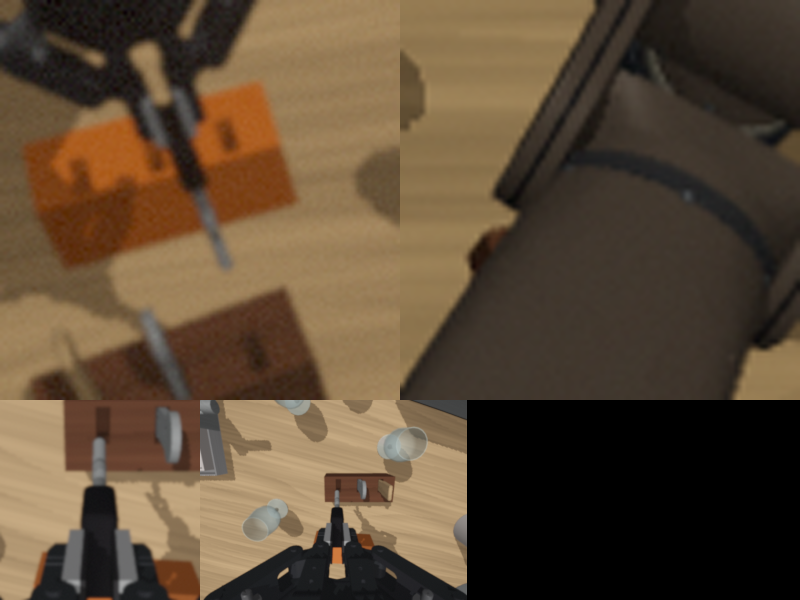

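The mosaic shows the clip held and drawn clear. Its tip is at scene (155.7,215.4), within 2 px of nominal, and the opener and spreader are undisturbed. Next I go to a tilted standoff over the pin.

```bash
cat >> h.py <<'E'
YAW=.258
def frame(lean,yaw=YAW):
    X=np.array([np.cos(yaw),np.sin(yaw),0]);z=-np.sin(lean)*X+np.array([0,0,np.cos(lean)]);x=np.cos(lean)*X+np.array([0,0,np.sin(lean)])
    return x,np.cross(z,x),z
def tq(lean,yaw=YAW):
    x,y,z=frame(lean,yaw); return R.from_matrix(np.c_[x,-y,-z]).as_quat()
E
python3 - <<'E'
from h import *
t=pickle.load(open('pics/t0.png.pkl','rb'))
print('glass1,2 foot',onz(t,(314,258),0),onz(t,(314,160),0))
x,y,z=frame(np.radians(30));pm=np.array([.639,.060,.12])
print(rows(pm+z*.152,tq(np.radians(30))), (pm+z*.152))
E
```

```text
glass1,2 foot [ 0.42716893 -0.06740445  0.        ] [ 0.70698188 -0.07304671  0.        ]
[-3.0000e-04  8.3700e-02 -3.0000e-04  3.9850e-01 -1.1866e+00 -1.2000e-02] [0.56551543 0.04060881 0.25163586]
```

Emit:
send_rows --moves "0 0 0 0 0 -0.2 -1;0 0 0 0.1 -0.25 -0.25 -1;0 0 0 0.2 -0.5 -0.25 -1;0 0.03 0 0.3 -0.75 -0.25 -1;0 0.06 0 0.35 -0.95 -0.25 -1;0 0.0835 0 0.4 -1 -0.25 -1;0 0.0835 0 0.4 -1 -0.25 -1"

```text
time: 4.72
eef_pos: [0.5736, 0.005, 0.2978]
tcp_rot: [0.958, 0.124, 0.255, -0.034]
contact_force: [0.9, -0.6, -1.0]
opening: 0.093
finger_force: 88.6
```

Run:
```python
from h import *
x,y,z=frame(np.radians(30));pm=np.array([.639,.060,.12])
print(rows(pm+z*.152,tq(np.radians(30))))
```

```text
[-2.000e-04  7.000e-04 -2.000e-04 -1.095e-01 -1.818e-01  2.040e-01]
```

Emit:
send_rows --moves "0 0 0 -0.05 -0.09 0.05 -1;0 0 0 -0.11 -0.18 0.1 -1;0 0 0 -0.11 -0.18 0.2 -1;0 0 0 -0.11 -0.18 0.2 -1;0 0 0 -0.11 -0.18 0.2 -1"

```text
time: 5.35
eef_pos: [0.5682, 0.0392, 0.2555]
tcp_rot: [0.958, 0.124, 0.257, -0.033]
contact_force: [0.4, 0.8, 0.0]
opening: 0.09
finger_force: 88.6
```

Run:
```python
from h import *
s=cam('scene','s2.png');t=cam('top','t2.png');w=cam('wrist','w3.png');st=ctrl.get_state();r=R.from_quat(st['tcp_rot']);print(st['eef_pos'],st['tcp_rot'])
F=lambda p:np.array(st['eef_pos'])+r.apply(np.array([p[0],-p[1],-.005-p[2]]))
for n,p in dict(tip=(0,0,-.105),flare=(.0205,0,-.082),gb=(.018,0,-.018),gt=(.018,0,.018)).items(): print(n,proj(w,F(p)),proj(s,F(p)),proj(t,F(p)))
pm=[.639,.060,.12];print('pm',proj(w,pm),proj(s,pm),proj(t,pm))
W=w['image'][:,:,::-1];a=cv2.resize(W[60:285,200:425],(600,600),interpolation=cv2.INTER_CUBIC)
b=cv2.resize(s['image'][190:265,235:285+25,::-1],(200,200),interpolation=cv2.INTER_CUBIC)
i=np.zeros((600,800,3),np.uint8);i[:,:600]=a;i[:200,600:]=b
i[200:400,600:]=cv2.resize(t['image'][130:205,230:305,::-1],(200,200),interpolation=cv2.INTER_CUBIC);i[400:550,600:]=cv2.resize(W,(200,150))
cv2.imwrite('pics/m3.png',i)
```

```text
[0.56823526 0.03897278 0.25612808] [ 0.95772212  0.1235206   0.25773645 -0.03290771]
tip [288.25420315 208.25534066] [284.27003332 215.96389192] [270.16961018 174.13013359]
flare [288.36147148 190.85162848] [285.77097973 209.49746965] [269.48916908 168.35164474]
gb [288.71899198 221.44712774] [278.31661788 179.58408269] [273.16652188 175.36339289]
gt [289.05049352 246.70011478] [274.19392979 162.15094901] [275.26151792 179.03335798]
pm [285.6257726  197.05650932] [290.0191648 237.6670086] [266.96592665 171.18073742]
```

View pics/m3.png

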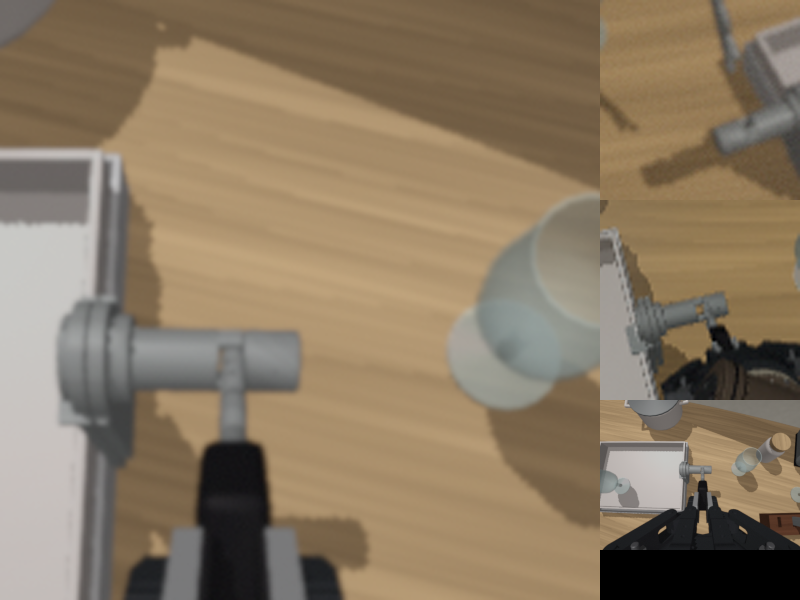

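The wrist crop shows the pin level, its hole at about crop (222,355), and the clip just right of it at column 231, so it is almost lined up. I need one enlarged look at the legs to settle the clip's pose in the hand.

Run:
```python
from h import *
L=lambda n:pickle.load(open('pics/%s.png.pkl'%n,'rb'))
P=[('s1',135,180),('s2',262,195),('w2',268,170),('w3',268,172)]
im=[]
for n,x,y in P:
    w,h=(40,45) if n[0]=='s' else (40,60)
    im.append(cv2.resize(L(n)['image'][y:y+h,x:x+w,::-1],(400,h*10) if n[0]=='s' else (400,600),interpolation=cv2.INTER_CUBIC))
i=np.zeros((600,800,3),np.uint8)
i[:450,:200*2]=im[0][:450];i=np.zeros((600,800,3),np.uint8)
for k,a in enumerate(im): 
    a=cv2.resize(a,(200*1,int(a.shape[0]*.5))) if k!=9 else a
b=[cv2.resize(a,None,fx=.97,fy=.97) for a in im]
i[0:300,0:267]=cv2.resize(im[0],(267,300));i[300:600,0:267]=cv2.resize(im[1],(267,300));i[:,267:533]=cv2.resize(im[2],(266,600)) if 0 else cv2.copyMakeBorder(cv2.resize(im[2],(266,399)),0,201,0,0,0);i[:,533:799]=cv2.copyMakeBorder(cv2.resize(im[3],(266,399)),0,201,0,0,0)
cv2.imwrite('pics/m4.png',i)
```

```text
(no output)
```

View pics/m4.png

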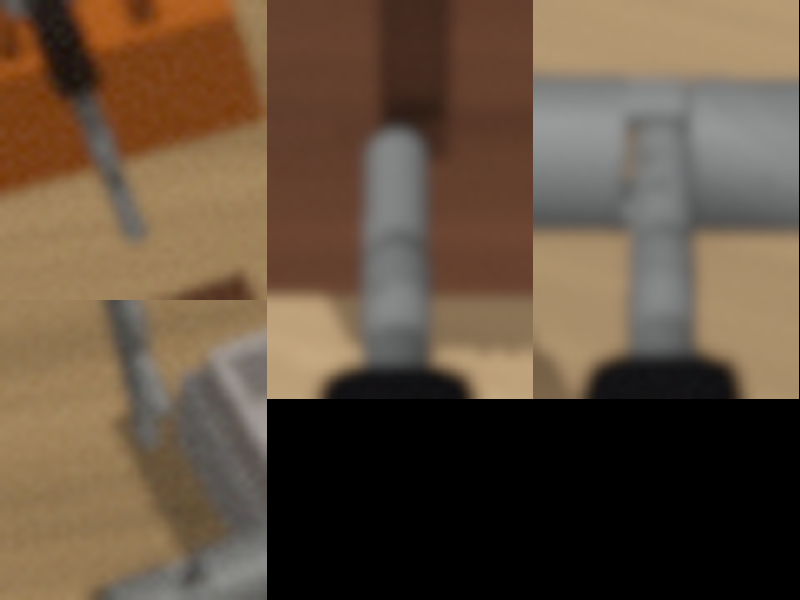

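The zoom shows both legs. The straight tip is at scene (284.5,216.8) against (284.3,217.5) predicted, and the sprung leg is on the tool's +x (camera) side, so the clip sits nominally in the hand. Wood shows through the hole at w3 column 281–282, which suggests less lean than 30°. I'll move aside along the pin to see the whole hole.

Emit:
send_rows --moves "0 0 0 0 0.07 -0.02 -1;0 0 0 0 0.14 -0.04 -1;0 0 0 0 0.14 -0.04 -1;0 0 0 0 0.14 -0.04 -1"

```text
time: 6.0
eef_pos: [0.571, 0.0107, 0.262]
tcp_rot: [0.958, 0.123, 0.257, -0.033]
contact_force: [-0.1, 1.2, -0.3]
opening: 0.092
finger_force: 88.6
```

Run:
```python
from h import *
w=cam('wrist','w4.png');st=ctrl.get_state();print(st['eef_pos'],st['tcp_rot'])
pm=np.array([.639,.060,.12]);p=proj(w,pm);print(p)
x0,y0=int(p[0])-30,int(p[1])-22
cv2.imwrite('pics/m5.png',cv2.resize(w['image'][y0:y0+45,x0:x0+60,::-1],(780,585),interpolation=cv2.INTER_CUBIC));print(x0,y0)
for l in (20,25,30,35):
  x,y,z=frame(np.radians(l))
  for e in(.010,0): print(l,e,'up',[proj(w,pm+z*.012*1+e*0+x*s*.0046+y*q*.0046).round(1) for s,q in((1,0),(-1,0))],'low',[proj(w,pm-z*.012+x*s*.0046).round(1) for s in(1,-1)]) if e==0 else 0
x,y,z=frame(0.5);print('pin edges',[proj(w,pm+s*.012*np.cross(y,(lambda d:d/np.linalg.norm(d))(np.array(w['extrinsics'])[:3,3]-pm))).round(1) for s in(1,-1)],'px per mm y',proj(w,pm+.01*y)-p)
```

```text
[0.57089788 0.01100571 0.2618431 ] [ 0.95791275  0.12341619  0.25703123 -0.03326502]
[258.43608632 194.18119227]
228 172
20 0 up [array([257.3, 190.4]), array([257.4, 199.6])] low [array([259.4, 189.1]), array([259.5, 197.7])]
25 0 up [array([257.3, 191.5]), array([257.5, 200.6])] low [array([259.3, 188.1]), array([259.5, 196.7])]
30 0 up [array([257.3, 192.6]), array([257.6, 201.6])] low [array([259.3, 187.2]), array([259.5, 195.7])]
35 0 up [array([257.3, 193.7]), array([257.6, 202.5])] low [array([259.2, 186.4]), array([259.5, 194.6])]
pin edges [array([258.4, 182.5]), array([258.5, 205.8])] px per mm y [-9.72230965  0.02837646]
```

View pics/m5.png

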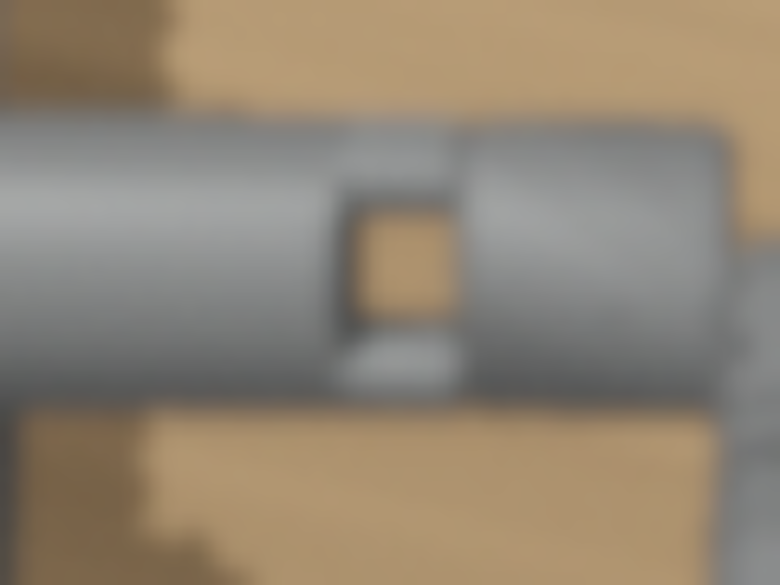

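The crop shows the hole as a square window, about x 340–462 and y 190–330 in the crop (wrist columns 254–263.5, rows 187–197). Wood is visible straight through it. I'll read the edges from colour profiles.

Run:
```python
from h import *
w=pickle.load(open('pics/w4.png.pkl','rb'));i=w['image'].astype(int);d=i[:,:,0]-i[:,:,2]
for c in (245,259,272): print(c,[(r,int(d[r,c-1:c+2].mean()),int(i[r,c-1:c+2].mean())) for r in range(176,210)])
print('row192',[(c,int(d[190:194,c].mean()),int(i[190:194,c].mean())) for c in range(250,268)])
pm=np.array([.639,.060,.12]);
print(np.array(w['extrinsics'])[:3,3]-pm)
```

```text
245 [(176, 65, 152), (177, 65, 152), (178, 63, 148), (179, 57, 141), (180, 37, 131), (181, 11, 126), (182, 0, 130), (183, -1, 136), (184, -1, 142), (185, -1, 150), (186, -1, 158), (187, -2, 162), (188, -1, 162), (189, -2, 158), (190, -1, 153), (191, -2, 148), (192, -2, 143), (193, -1, 138), (194, -2, 133), (195, -2, 128), (196, -1, 123), (197, -1, 119), (198, -1, 112), (199, -1, 106), (200, -1, 99), (201, 0, 92), (202, 9, 92), (203, 31, 106), (204, 52, 126), (205, 60, 139), (206, 63, 143), (207, 64, 145), (208, 63, 146), (209, 63, 145)]
259 [(176, 64, 150), (177, 64, 149), (178, 63, 150), (179, 59, 149), (180, 43, 146), (181, 16, 140), (182, 1, 139), (183, -2, 144), (184, -2, 148), (185, -1, 143), (186, 0, 128), (187, 8, 115), (188, 33, 119), (189, 54, 133), (190, 62, 140), (191, 63, 142), (192, 62, 142), (193, 62, 142), (194, 60, 139), (195, 52, 130), (196, 29, 119), (197, 6, 122), (198, -1, 139), (199, -1, 148), (200, -1, 143), (201, -1, 127), (202, 5, 112), (203, 28, 112), (204, 50, 127), (205, 60, 138), (206, 62, 142), (207, 63, 143), (208, 62, 143), (209, 63, 144)]
272 [(176, 65
[... 159 characters left out ...]
 148), (187, -1, 152), (188, -1, 155), (189, -1, 155), (190, -1, 154), (191, -1, 151), (192, -1, 147), (193, -1, 141), (194, -1, 136), (195, -1, 130), (196, -1, 123), (197, -1, 118), (198, -1, 111), (199, -1, 104), (200, -1, 97), (201, -1, 91), (202, 6, 89), (203, 26, 101), (204, 48, 122), (205, 60, 136), (206, 62, 141), (207, 63, 141), (208, 63, 142), (209, 63, 143)]
row192 [(250, -2, 145), (251, -1, 144), (252, -1, 135), (253, 0, 116), (254, 8, 95), (255, 34, 103), (256, 52, 126), (257, 60, 138), (258, 62, 141), (259, 62, 142), (260, 62, 141), (261, 58, 139), (262, 43, 135), (263, 19, 133), (264, 3, 138), (265, -1, 143), (266, -1, 145), (267, -1, 146)]
[-0.08136649 -0.05198969  0.31958376]
```

The window looks almost symmetric from a sight line leaning 16°, but the hole must lean 22–38°. I'll take a second sight line at about 26° and compare window widths.

Run:
```python
from h import *
pm=np.array([.640,.060,.121]);l=np.radians(40);x,y,z=frame(l)
print(rows(pm+z*.162-y*.03,tq(l)))
```

```text
[ 1.000e-04  2.770e-02 -2.000e-04 -1.493e-01  1.500e-03  1.040e-02]
```

Emit:
send_rows --moves "0 0.014 0 -0.075 0 0 -1;0 0.0277 0 -0.15 0 0.01 -1;0 0.0277 0 -0.15 0 0.01 -1;0 0.0277 0 -0.15 0 0.01 -1"

```text
time: 6.55
eef_pos: [0.5477, 0.0047, 0.2466]
tcp_rot: [0.932, 0.12, 0.34, -0.043]
contact_force: [0.6, 0.4, 0.2]
opening: 0.095
finger_force: 88.7
```

```bash
cat >> h.py <<'E'
def edges(v,th=31):
    v=np.array(v,float);k=np.nonzero((v[:-1]-th)*(v[1:]-th)<0)[0]
    return k+(th-v[k])/(v[k+1]-v[k])
def window(w,pm):
    i=w['image'].astype(int);d=i[:,:,0]-i[:,:,2];p=proj(w,pm);r=int(round(p[1]))
    ce=edges(d[r-1:r+2,int(p[0])-12:int(p[0])+13].mean(0))+int(p[0])-12
    c=int(round(ce[:2].mean())) if len(ce)>1 else int(p[0])
    re=edges(d[r-22:r+23,c-1:c+2].mean(1))+r-22
    v=np.array(w['extrinsics'])[:3,3]-pm;X=frame(0)[0]
    print('pm',p.round(1),'cols',ce.round(2),'rows',re.round(2),'sight lean',np.degrees(np.arctan2(-v@X,v[2])).round(1))
    print([(q,int(i[q,c-1:c+2].mean())) for q in range(r-14,r+15)])
E
python3 - <<'E'
from h import *
pm=np.array([.640,.060,.121])
window(pickle.load(open('pics/w4.png.pkl','rb')),pm);window(cam('wrist','w5.png'),pm)
E
```

```text
pm [258.6 193. ] cols [254.89 262.56] rows [180.45 187.91 195.94 203.12] sight lean 16.3
[(179, 149), (180, 146), (181, 140), (182, 139), (183, 144), (184, 148), (185, 143), (186, 128), (187, 115), (188, 119), (189, 133), (190, 140), (191, 142), (192, 142), (193, 142), (194, 139), (195, 130), (196, 119), (197, 122), (198, 139), (199, 148), (200, 143), (201, 127), (202, 112), (203, 112), (204, 127), (205, 138), (206, 142), (207, 143)]
pm [258.7 192.5] cols [254.85 262.69] rows [180.16 186.93 196.26 202.96] sight lean 26.4
[(178, 157), (179, 150), (180, 143), (181, 142), (182, 148), (183, 151), (184, 141), (185, 121), (186, 108), (187, 115), (188, 135), (189, 147), (190, 151), (191, 152), (192, 151), (193, 151), (194, 151), (195, 150), (196, 149), (197, 149), (198, 150), (199, 140), (200, 122), (201, 104), (202, 97), (203, 109), (204, 127), (205, 139), (206, 143)]
```

Run:
```python
from h import *
pm=np.array([.640,.060,.121])
for t in (49,): l=np.radians(t);x,y,z=frame(l);print(rows(pm+z*.162-y*.03,tq(l)))
```

```text
[ 3.000e-04  2.470e-02  0.000e+00 -1.375e-01 -1.000e-04  1.380e-02]
```

Emit:
send_rows --moves "0 0.012 0 -0.07 0 0 -1;0 0.0245 0 -0.138 0 0.01 -1;0 0.0245 0 -0.138 0 0.01 -1;0 0.0245 0 -0.138 0 0.01 -1"

```text
time: 7.1
eef_pos: [0.529, -0.0006, 0.2281]
tcp_rot: [0.903, 0.117, 0.411, -0.052]
contact_force: [0.1, -0.5, -0.5]
opening: 0.093
finger_force: 88.7
```

Run:
```python
from h import *
pm=np.array([.640,.060,.121])
window(cam('wrist','w6.png'),pm)
```

```text
pm [258.2 190.7] cols [254.43 262.39] rows [178.83 186.06 193.81 201.21] sight lean 35.5
[(177, 149), (178, 147), (179, 144), (180, 145), (181, 143), (182, 132), (183, 113), (184, 96), (185, 91), (186, 108), (187, 135), (188, 154), (189, 160), (190, 161), (191, 160), (192, 157), (193, 151), (194, 147), (195, 147), (196, 142), (197, 129), (198, 111), (199, 96), (200, 93), (201, 108), (202, 130), (203, 146), (204, 152), (205, 152)]
```

The window widths are 8.0, 9.3 and 7.75 px at sight leans of 16.3°, 26.4° and 35.5°. A symmetric peak puts the hole's lean at about 25°, with pin_mid near (0.6415, 0.0604, 0.120). Next I move to the standoff, correcting for the clip's offset in the hand.

```bash
cat >> h.py <<'E'
PM=np.array([.6415,.0604,.120]);LEAN=np.radians(25)
def tgt(h,dx=.0018,dy=-.0007):
    x,y,z=frame(LEAN);return rows(PM+z*h+x*dx+y*dy,tq(LEAN))
def where():
    s=ctrl.get_state();x,y,z=frame(LEAN);v=s['eef_pos']-PM;f=s['contact_force']
    print('t',s['time'],'TCP in pin xyz mm',np.round([v@x*1e3,v@y*1e3,v@z*1e3],2),'F',np.round([f@x,f@y,f@z],1),'M',np.round(s['wrist_torque'],2))
E
python3 - <<'E'
from h import *
where();print(tgt(.130));print(tgt(.124))
E
```

```text
t 7.15 TCP in pin xyz mm [-66.72 -30.3  150.69] F [-0.4 -0.4 -0.9] M [-0.09  0.43 -0.02]
[ 3.000e-04 -6.650e-02  1.000e-04  2.713e-01 -1.483e-01  2.333e-01]
[ 3.000e-04 -6.650e-02  1.000e-04  2.591e-01 -1.483e-01  2.607e-01]
```

Emit:
send_rows --moves "0 -0.025 0 0.12 0 0.03 -1;0 -0.05 0 0.24 -0.07 0.08 -1;0 -0.0665 0 0.312 -0.148 0.142 -1;0 -0.0665 0 0.312 -0.148 0.142 -1;0 -0.0665 0 0.271 -0.148 0.233 -1;0 -0.0665 0 0.271 -0.148 0.233 -1;0 -0.0665 0 0.271 -0.148 0.233 -1" --newtons 110

```text
time: 8.02
eef_pos: [0.5885, 0.0461, 0.2365]
tcp_rot: [0.968, 0.125, 0.214, -0.027]
contact_force: [-0.1, -0.3, -0.1]
opening: 0.081
finger_force: 108.4
```

Run:
```python
from h import *
where();w=cam('wrist','w7.png');i=w['image'].astype(int);d=i[:,:,0]-i[:,:,2]
x,y,z=frame(LEAN);p=proj(w,PM);u=proj(w,PM+z*.012);print('pm',p,'mouth',u)
for q in range(176,232,4): print(q,[int(k) for k in i[q,274:302].mean(1)],edges(d[q,270:305]).round(1)+270)
s=cam('scene','s3.png');print(proj(s,PM+z*.012),tgt(.124))
```

```text
t 8.025 TCP in pin xyz mm [ -0.53  -0.35 128.83] F [-0.2 -0.2 -0. ] M [-0.02  0.29  0.  ]
pm [287.64775293 198.69128387] mouth [287.67536385 202.15728601]
176 [141, 142, 143, 143, 143, 144, 144, 145, 144, 145, 144, 144, 144, 144, 144, 143, 143, 143, 143, 143, 143, 142, 142, 142, 142, 143, 143, 143] []
180 [131, 131, 131, 130, 131, 131, 132, 132, 133, 134, 135, 135, 137, 138, 138, 139, 140, 140, 141, 141, 141, 140, 141, 142, 142, 142, 142, 143] []
184 [132, 132, 132, 132, 132, 132, 131, 131, 132, 132, 132, 132, 131, 131, 130, 130, 130, 129, 129, 130, 130, 130, 130, 130, 130, 130, 130, 131] []
188 [122, 122, 122, 121, 121, 121, 121, 122, 124, 127, 130, 130, 129, 129, 128, 128, 129, 127, 125, 120, 119, 119, 120, 121, 121, 121, 120, 119] []
192 [141, 141, 141, 140, 141, 141, 140, 139, 134, 127, 124, 125, 128, 127, 124, 119, 118, 122, 126, 127, 131, 136, 137, 137, 135, 134, 134, 134] []
196 [150, 150, 150, 149, 149, 149, 149, 146, 137, 126, 123, 126, 129, 128, 124, 117, 108, 102, 102, 114, 130, 138, 140, 143, 144, 145, 144, 143] []
200 [137, 136, 136, 136, 137, 137, 136, 135, 129, 122, 12
[... 500 characters left out ...]
116, 116] [281.3 291.9]
216 [137, 137, 137, 136, 136, 136, 133, 127, 118, 119, 124, 129, 131, 131, 128, 122, 114, 109, 117, 130, 137, 137, 138, 138, 138, 138, 139, 139] [281.8 291.8]
220 [141, 140, 140, 140, 138, 138, 135, 128, 117, 111, 109, 108, 106, 105, 101, 98, 94, 98, 113, 129, 135, 136, 136, 136, 137, 136, 137, 138] [281.9 291.8]
224 [136, 137, 136, 135, 133, 129, 121, 109, 96, 87, 85, 86, 86, 84, 81, 76, 72, 75, 91, 108, 118, 125, 129, 132, 134, 135, 135, 136] [281.8 291.9]
228 [108, 100, 74, 42, 25, 20, 18, 18, 18, 18, 14, 17, 18, 17, 16, 17, 18, 17, 16, 17, 17, 17, 22, 43, 79, 114, 134, 140] [276.3 297.6]
[289.46510527 233.94358419] [ 0.0002  0.     -0.0002  0.0095  0.001   0.0265]
```

Run:
```python
from h import *
c=[ctrl.get_state()['eef_pos'] for _ in range(5)];print(np.ptp(c,axis=0));where()
w=pickle.load(open('pics/w7.png.pkl','rb'));i=w['image'].astype(int);x,y,z=frame(LEAN)
for zt in (.024,.028):
  f=PM+x*.0205+z*(zt+.023)
  print(zt,'aligned flare',proj(w,f).round(1),'r px',(proj(w,f+x*.0035)-proj(w,f)).round(1),'grip edge',proj(w,PM+x*.018+z*(zt+.087)).round(1),'px/mm x',(proj(w,f+x*.001)-proj(w,f)).round(2))
for c in (275,287,289): print(c,[(r,int(i[r,c-1:c+2].mean())) for r in range(180,232)])
d=i[:,:,0]-i[:,:,2];print([(r,int(d[r,272])) for r in range(178,216)])
```

```text
[0. 0. 0.]
t 8.125 TCP in pin xyz mm [-9.0000e-02 -4.9000e-01  1.2929e+02] F [-0.3 -0.4 -1.1] M [-0.05  0.2   0.  ]
0.024 aligned flare [287.7 188.6] r px [-0.  -4.5] grip edge [288.  217.8] px/mm x [-0.   -1.27]
0.028 aligned flare [287.7 189.8] r px [-0.  -4.5] grip edge [288. 220.] px/mm x [-0.   -1.29]
275 [(180, 131), (181, 131), (182, 133), (183, 133), (184, 132), (185, 127), (186, 121), (187, 118), (188, 122), (189, 126), (190, 131), (191, 135), (192, 141), (193, 147), (194, 151), (195, 152), (196, 150), (197, 146), (198, 143), (199, 140), (200, 136), (201, 132), (202, 128), (203, 123), (204, 119), (205, 114), (206, 110), (207, 104), (208, 97), (209, 91), (210, 90), (211, 103), (212, 122), (213, 132), (214, 135), (215, 136), (216, 137), (217, 137), (218, 137), (219, 138), (220, 140), (221, 141), (222, 141), (223, 139), (224, 136), (225, 131), (226, 123), (227, 110), (228, 94), (229, 77), (230, 65), (231, 58)]
287 [(180, 137), (181, 134), (182, 131), (183, 131), (184, 130), (185, 128), (186, 126), (187, 127), (188, 129), (189, 125), (190, 122), (191, 124), (192, 126), (193, 127
[... 781 characters left out ...]
07, 101), (208, 107), (209, 109), (210, 110), (211, 110), (212, 113), (213, 116), (214, 120), (215, 121), (216, 122), (217, 120), (218, 116), (219, 106), (220, 98), (221, 94), (222, 93), (223, 90), (224, 76), (225, 52), (226, 27), (227, 18), (228, 17), (229, 17), (230, 17), (231, 17)]
[(178, 60), (179, 59), (180, 60), (181, 61), (182, 61), (183, 61), (184, 57), (185, 45), (186, 22), (187, 5), (188, 0), (189, -1), (190, -1), (191, -1), (192, -1), (193, -2), (194, -2), (195, -1), (196, -2), (197, -2), (198, -2), (199, -2), (200, -2), (201, -1), (202, -1), (203, -1), (204, -2), (205, -1), (206, -2), (207, -2), (208, -1), (209, 1), (210, 9), (211, 30), (212, 49), (213, 58), (214, 61), (215, 61)]
```

Emit:
send_rows --moves "0 0 0 0.01 0.0065 0 -1;0 0 0 0.01 0.0065 0.03 -1;0 0 0 0.01 0.0065 0.06 -1;0 0 0 0.01 0.0065 0.08 -1;0 0 0 0.01 0.0065 0.1 -1;0 0 0 0.01 0.0065 0.1 -1"

```text
time: 8.88
eef_pos: [0.5988, 0.0478, 0.2183]
tcp_rot: [0.969, 0.125, 0.214, -0.028]
contact_force: [-0.3, 0.2, -0.9]
opening: 0.078
finger_force: 108.4
```

```bash
python3 -c "
from h import *
where()"
```

```text
t 8.875 TCP in pin xyz mm [  1.2   -1.27 107.88] F [-0.6  0.3 -0.7] M [-0.11  0.31 -0.01]
```

Emit:
send_rows --moves "0 0 0 0 0 0.02 -1;0 0 0 0 0 0.04 -1;0 0 0 0 0 0.06 -1;0 0 0 0 0 0.08 -1;0 0 0 0 0 0.1 -1;0 0 0 0 0 0.1 -1"

```text
time: 9.62
eef_pos: [0.6069, 0.0499, 0.2001]
tcp_rot: [0.969, 0.125, 0.214, -0.028]
contact_force: [0.4, -0.2, -0.6]
opening: 0.075
finger_force: 108.4
```

```bash
python3 -c "
from h import *
where()"
```

```text
t 9.625 TCP in pin xyz mm [ 1.08 -1.31 87.89] F [ 0.  -0.3 -0.7] M [-0.04  0.21 -0.  ]
```

Emit:
send_rows --moves "0 0 0 0 0 0.02 -1;0 0 0 0 0 0.04 -1;0 0 0 0 0 0.06 -1;0 0 0 0 0 0.08 -1;0 0 0 0 0 0.08 -1"

```text
time: 10.25
eef_pos: [0.6152, 0.0513, 0.1891]
tcp_rot: [0.968, 0.125, 0.216, -0.027]
contact_force: [-3.8, -0.1, 8.0]
opening: 0.081
finger_force: 111.8
```

```bash
python3 -c "
from h import *
where()"
```

```text
t 10.25 TCP in pin xyz mm [ 4.02 -2.12 74.38] F [0.  0.9 8.9] M [-0.06  0.27  0.03]
```

Emit:
send_rows --moves "0 0 0 0 0 0.015 -1;0 0 0 0 0 0.03 -1;0 0 0 0 0 0.03 -1"

```text
time: 10.62
eef_pos: [0.6176, 0.0518, 0.184]
tcp_rot: [0.968, 0.125, 0.216, -0.027]
contact_force: [-3.3, -0.7, 9.4]
opening: 0.075
finger_force: 112.1
```

```bash
python3 -c "
from h import *
where()"
```

```text
t 10.625 TCP in pin xyz mm [ 4.14 -2.19 68.68] F [0.9 0.2 9.9] M [-0.06  0.28  0.01]
```

Emit:
send_rows --moves "0 0 0 0 0 0.015 -1;0 0 0 0 0 0.03 -1;0 0 0 0 0 0.03 -1"

```text
time: 11.0
eef_pos: [0.6192, 0.0527, 0.1764]
tcp_rot: [0.968, 0.125, 0.215, -0.027]
contact_force: [0.4, 0.1, 2.7]
opening: 0.079
finger_force: 109.7
```

```bash
python3 -c "
from h import *
where()"
```

```text
t 11.0 TCP in pin xyz mm [ 2.49 -1.78 61.07] F [1.6 0.  2.3] M [-0.06  0.07 -0.05]
```

Emit:
send_rows --moves "0 0 0 0 0 0.015 -1;0 0 0 0 0 0.03 -1;0 0 0 0 0 0.03 -1"

```text
time: 11.38
eef_pos: [0.6205, 0.0536, 0.1688]
tcp_rot: [0.969, 0.125, 0.213, -0.028]
contact_force: [1.3, -0.3, 0.6]
opening: 0.078
finger_force: 108.5
```

```bash
python3 -c "
from h import *
where()"
```

```text
t 11.375 TCP in pin xyz mm [ 0.68 -1.24 53.52] F [ 1.3 -0.6  0.1] M [-0.03 -0.02 -0.02]
```

Emit:
send_rows --moves "0 0 0 0 0 0.008 -1;0 0 0 0 0 0.008 -1"

```text
time: 11.62
eef_pos: [0.6215, 0.0537, 0.1681]
tcp_rot: [0.968, 0.125, 0.214, -0.028]
contact_force: [1.1, -0.3, 0.2]
opening: 0.075
finger_force: 108.7
```

```bash
python3 -c "
from h import *
where();w=cam('wrist','w8.png');x,y,z=frame(LEAN)
for h in (.049,.055,.061): print(h,'grip edge row',proj(w,PM+x*.018+z*(h-.018)).round(1))
i=w['image'].astype(int);print([(r,int(i[r,286:290].mean())) for r in range(180,240,1)])"
```

```text
t 11.625 TCP in pin xyz mm [ 1.29 -1.36 52.5 ] F [ 1.  -0.5 -0.2] M [ 0.02 -0.07 -0.  ]
0.049 grip edge row [286.3 218.8]
0.055 grip edge row [286.3 222.1]
0.061 grip edge row [286.2 225.6]
[(180, 146), (181, 145), (182, 144), (183, 144), (184, 142), (185, 137), (186, 130), (187, 127), (188, 127), (189, 127), (190, 127), (191, 127), (192, 127), (193, 127), (194, 127), (195, 127), (196, 127), (197, 127), (198, 126), (199, 125), (200, 122), (201, 115), (202, 109), (203, 107), (204, 111), (205, 116), (206, 118), (207, 119), (208, 119), (209, 122), (210, 126), (211, 129), (212, 131), (213, 130), (214, 128), (215, 123), (216, 113), (217, 105), (218, 102), (219, 102), (220, 101), (221, 99), (222, 92), (223, 72), (224, 43), (225, 23), (226, 18), (227, 16), (228, 17), (229, 18), (230, 18), (231, 17), (232, 18), (233, 18), (234, 18), (235, 19), (236, 19), (237, 18), (238, 18), (239, 18)]
```

Axial force is about 0 and the TCP height matches home, so the clip has snapped in. I release and back out along the hole's axis.

Emit:
send_rows --moves "0 0 0 0 0 0 -0.5;0 0 0 0 0 0 -0.4;0 0 0 0 0 0 -0.4;0 0 0 0 0 -0.1 -0.4;0 0 0 0 0 -0.3 -0.4;0 0 0 0 0 -0.5 -0.4;0 0 0 0 0 -0.5 -0.4;0 0 0 0 0 -0.5 -0.4"

```text
time: 12.68
eef_pos: [0.5804, 0.043, 0.2583]
tcp_rot: [0.969, 0.125, 0.213, -0.028]
contact_force: [-0.9, -0.2, 0.3]
opening: 0.296
finger_force: 0.0
```

Run:
```python
from h import *
where();x,y,z=frame(LEAN)
s=cam('scene','s9.png');w=cam('wrist','w9.png')
P={'grip':(0,0,.055),'gtop':(0,0,.073),'gbot':(0,0,.037),'tip':(0,0,-.05),'pm':(0,0,0)}
for n,p in P.items(): X=PM+x*p[0]+y*p[1]+z*p[2];print(n,proj(s,X).round(1),proj(w,X).round(1))
q=proj(w,PM);a,b=int(q[0])-60,int(q[1])-60;print(a,b)
q2=proj(s,PM);c,d=int(q2[0])-33,int(q2[1])-42;print(c,d)
cv2.imwrite('pics/m6.png',np.hstack([cv2.resize(w['image'][b:b+120,a:a+88,::-1],(440,600),interpolation=cv2.INTER_CUBIC),cv2.resize(s['image'][d:d+75,c:c+45,::-1],(360,600),interpolation=cv2.INTER_CUBIC)]))
```

```text
t 12.675 TCP in pin xyz mm [  0.86  -1.2  152.15] F [-0.7  0.   0.6] M [-0.07  0.23 -0.04]
grip [285.9 216.6] [287.  209.3]
gtop [284.3 209.1] [287.  216.1]
gbot [287.4 224. ] [287.1 203.4]
tip [294.4 257.6] [287.2 182.5]
pm [290.4 238.6] [287.1 193.2]
227 133
257 196
```

View pics/m6.png

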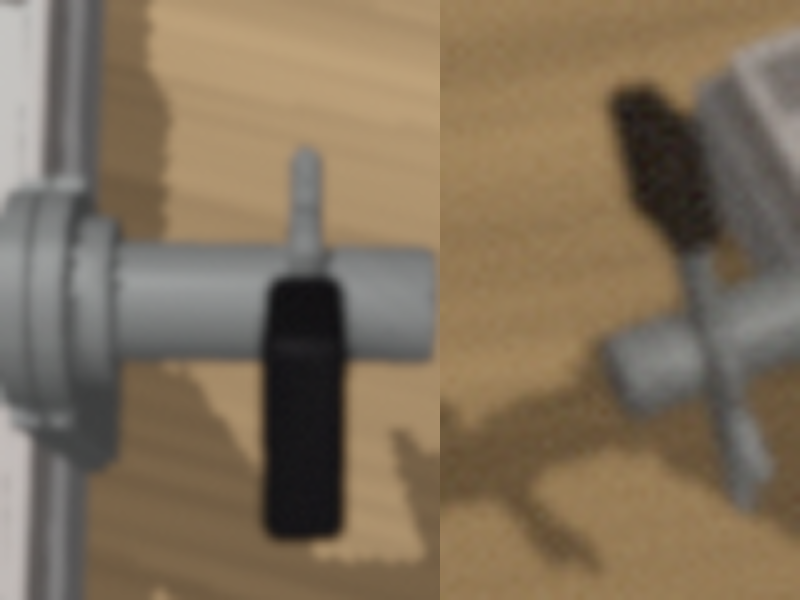

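The final picture shows the clip straddling the pin. Its tip end is at scene (294.5,258.9) against 258.9 predicted for home, and the grip centre at (285.1,217.2) against (285.9,216.6). The fingers are clear, so I hand the job in.

```bash
python3 -c "
from plant import ctrl
print(ctrl.sign_off())"
```

```text
the job is handed in; nothing more can be done
None
```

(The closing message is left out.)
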